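# Close the sheath-forming mould

### The job

Close the forming mould: pick up the plywood top plate by its handle, thread it on the lower half's two guide pins and let go of it while it rests on the stiff pin sleeves. Then press it down against the sleeves, one of which is stiffer, keeping it level to within about 3 degrees (for instance a little at each end in turn) so that it does not jam, until it sits fully home and flat on the lower half. Do not disturb the mug, the cardboard box or the tape roll.

Things in the scene. Friction and masses are not known exactly. Their poses are not given: they have to be found in the camera images.
- top_plate: Loose plywood top plate, 100 (x) x 190 (y) x 20 (z) mm, about 0.4 kg, flat on the green cutting mat. Origin: centre of its underside; z up, y along its length. Two vertical through holes, 12 mm wide, 3 mm chamfers, at y = +75 and -75 mm. Either way round is right. Free flat places to press on: its top at y = +45 and -45 mm, between handle and holes.
- handle (a point): Centre of the top plate's handle, 41 mm above the plate's underside: an aluminium block in the middle of the plate, 46 (x) x 18 (y) x 42 (z) mm; pinch it across its 18 mm (along the plate's y). The centre of mass is straight below.
- mould_bed: Dark steel bed fixed to the table, 140 (x) x 270 (y) x 15 (z) mm. Origin: centre of its underside; y along its length. The plywood lower half on it (100 x 210 mm) slides along the bed's y, up to 10 mm either way from the middle, to firm stops. Where it stands is not measured and differs each time. It drags with about 4 N and stays put; 14 N on a pin means it is at the stop.
- bed_home (a point): Fixed point 44 mm above the bed's origin: the underside of the closed top plate is at this height (on the four 4 mm aluminium pads of the lower half, whose wooden top is at 40 mm).
- bed_tips (a point): Fixed point 84 mm above the bed's origin, the height of the pin tips. The lower half carries two upright steel pins, 10 mm thick, at x = 0 and y = +75 and -75 mm from its own centre (so they slide with it along the bed's y, up to 10 mm from this point's middle); straight up to 77 mm above the bed's origin, then tapered to 5 mm at the tip.
- bed_sleeves (a point): Fixed point 64 mm above the bed's origin, the highest stand of the sleeves: a black rubber sleeve, 32 mm thick, on each pin, its top 59 to 64 mm above the bed's origin, each different, not measured. They hold the plate up. Each slides down only when pushed one with about 4.5 N, the other about 10 N, stays put, and sinks below the pads. Lowering with a stop at 3 to 4 N leaves them up.
- mug: Bystander: green mug, 76 mm wide, 85 mm high; origin under its centre.
- buckle_box: Bystander: open cardboard box, 110 x 80 x 50 mm; origin under its centre.
- tape_roll: Bystander: black tape roll, 90 mm wide, 25 mm high; origin under its centre.
Mind the look-alikes: they are no part of the job. Leave any turquoise look-alike of the top_plate alone.

How it is judged:
By the outcome, as a careful person would: the job done as asked, in the order asked, and still so for the second after the job is handed in, with the robot touching nothing.
It also fails if it takes over 72 s, if anything falls off the work surface, if the arm or the gripper's body presses on something with over 40 N, if the wrist force passes 120 N, or if a joint passes its speed limit or range.

### The arm

A 6-joint arm with a two-finger parallel gripper is mounted at the origin on the work surface. World frame = base frame: x ahead of the robot, y to its left, z up, the work surface at z = 0. Lengths are in m, angles in rad, forces in N, time in s.
With the tool pointing down it reaches from about 0.375 to 0.925 m from the base axis. Payload 5.7 kg.
Tool frame: the origin (TCP) lies where the fingers leave the gripper's body, on its centre line; the fingertips stand 73 mm ahead of it and the grasp point (between the pads) lies 54 mm ahead of it; z points along the fingers, y is the line along which they close (so a half turn about z gives the same grasp; the last joint's range is limited). The gripper opens to 85 mm and grips with 20 to 120 N. Pads are 22 mm wide; open, the fingers measure 114 mm over their backs; the gripper's body (76 mm by 85 mm) begins 54 mm behind the grasp point. The pads swing forward as they close: fully open they stand 13 mm farther back than shut.
Start: joints at [-1.42, 0.359, 1.51, -0, 1.272, -0.115], TCP at [0.158, -0.579, 0.304] pointing down, gripper open.
Joint ranges: [-2.97, 2.97], [-1.01, 2.36], [0.21, 2.38], [-0.96, 4.11], [0.2, 2.71], [-2.98, 2.98]. Speed limits (rad/s): [2.39, 2.39, 3.14, 3.14, 3.14, 3.14].

### API

Orientations are given as a unit quaternion [x, y, z, w].
In Python, from station import manip, vision gives the robot as it stands.
- The arm moves only by the tool play_rows, never from a script. Its argument "commands" is a list that holds one entry, the list of rows, each a list of 4 numbers: the shift along the tool's x, y, z as a fraction of full scale, then the turn about the tool's z as a fraction of full scale. In form: [[[x, y, z, roll], ...]]. A call has 1 to 5 rows; each row shifts and turns the commanded pose from where the row before left it, along the tool's axes as they then stand; what a row does not reach is not made up. Full scale, the value 1, is 30 mm for a shift and 0.1 rad for a turn. A row lasts 1/10 s, in which the tool goes at most 50 mm and 8.59 degrees, less where a joint would pass 70% of its speed; a pose out of reach is approached as far as the arm can. A call with a number of a shift or a turn outside -1 to 1 is refused whole. A call with a gripper value outside its range is refused whole. "fingers" is the opening, from -1 (shut) to 1 (fully open), so that 0 is half open, set as the call begins (left out, the last holds). The fingers move at their own pace and stop on an object; "squeeze" is the grip in N (left out, the last holds). Time passes only in rows, so rows that do not move let the fingers close. It gives the time, the measured TCP pose, the force, the opening and the grip force at its end, in the units of the state.
- manip.read_state(): the state, without advancing time (a new reading comes with each control period).
- vision.grab_frame(name): name is "scene" or "top"; returns a dict with "frame" (400x640x3 uint8, red, green, blue), "fx", "fy", "cx", "cy" (pixels), "world_from_camera" (4x4, takes a point from camera to world coordinates). Camera axes: x right, y down, z forward; pixel columns grow to the right and rows downward; lengths in m; the calibration is good to about 2 mm. A picture is of the moment at which its call begins. There is no depth.
- manip.job_done(): hands the job in; it is judged then, once.
Trained networks look in the newest picture that a camera, given by its name, has taken for a name from the list of things; names that differ only in an ending like _2 or _b are one class to them, and where a whole thing is asked for, a point or a joint stands for the part that bears it (a point fixed in the world has none). Each returns a list of dicts, best first, with "score" (0 to 1); they miss things now and then, are a little off and sometimes report something else, mostly with a low value. They report only what shows in the picture. A call takes as long as a camera call. They do not tell look-alikes from the thing itself.
- vision.outline_of(camera, label): "region" (400x640 bool, what is visible of it) and "uv" ([column, row] in pixels, amid what is visible of it).
The state is a dict: "time": time; "joint_positions": joint angles; "qvel": joint speeds; "joint_torque": joint torques, N m; "tcp_pos": TCP position; "eef_rot": TCP orientation; "contact_force": force on the tool from outside, world axes, zero at the start; "moment": the same for the moment, N m; "width": finger opening in m; "grasp_force": force on a finger pad.
Only numpy, scipy, OpenCV 4.12 (cv2) and the standard library are available. Lean on these libraries where they do the work, as an engineer would, in place of code of your own. Each camera call takes 0.05 s, during which the arm holds its last target. There are 200 camera calls.

## Working session

There is one attempt and no reset: what is moved stays moved. The work goes in short steps, Python scripts to look and compute and a tool call to move; the robot and the scene stay as the last step left them, time stands still between calls to the robot, and variables do not carry over. Pictures are saved under pics/ and viewed, at most 10 in all, crops included, and the job is handed in when it is done.

Besides the shell and the picture viewer there is one more tool, called after "Request:" as name([rows], argument=value, ...), one row to a line, values as JSON. play_rows: Moves the arm, as the interface text tells. Its arguments: {"type":"object","properties":{"commands":{"type":"array","items":{"type":"array","items":{"type":"array","items":{"type":"number"}}}},"fingers":{"type":"number"},"squeeze":{"type":"number"}},"required":["commands"]}

```bash
ls; mkdir -p pics
cat > h.py <<'E'
import numpy as np, cv2
from station import manip, vision
def ray(f,uv):
    T=np.array(f["world_from_camera"]); d=T[:3,:3]@np.array([(uv[0]-f["cx"])/f["fx"],(uv[1]-f["cy"])/f["fy"],1]); return T[:3,3],d
def at_z(f,uv,z):
    o,d=ray(f,uv); return o+d*(z-o[2])/d[2]
def proj(f,p):
    T=np.linalg.inv(np.array(f["world_from_camera"])); c=T[:3,:3]@np.array(p)+T[:3,3]
    return np.array([f["fx"]*c[0]/c[2]+f["cx"],f["fy"]*c[1]/c[2]+f["cy"]])
def save(n,im,k=1):
    cv2.imwrite("pics/"+n+".png",cv2.resize(im[:,:,::-1],None,fx=k,fy=k,interpolation=cv2.INTER_CUBIC))
E
python3 - <<'E'
from h import *
for c in("scene","top"):
    f=vision.grab_frame(c); save(c+"0",f["frame"]); print(c,f["fx"],f["cx"],f["cy"],np.round(f["world_from_camera"],3).tolist())
    for l in("top_plate","mould_bed","handle","mug","buckle_box","tape_roll"):
        for r in vision.outline_of(c,l):
            m=r["region"].astype(np.uint8); q=cv2.minAreaRect(cv2.findNonZero(m)); print(l,round(r["score"],2),np.round(r["uv"],1),m.sum(),np.round(q[0],1),np.round(q[1],1),round(q[2],1), np.round(at_z(f,r["uv"],0.02),3))
print({k:np.round(v,3).tolist() for k,v in manip.read_state().items()})
E
```

```text
pics
scene 474.69959927329216 328.9850440329188 188.90804078635864 [[-0.283, 0.812, -0.511, 1.375], [0.959, 0.239, -0.151, 0.297], [-0.0, -0.532, -0.846, 1.31], [0.0, 0.0, 0.0, 1.0]]
top_plate 0.87 [377.7 183.9] 1665 [377.  183.3] [29.3 59.2] 87.1 [0.534 0.213 0.02 ]
top_plate 0.62 [514.8 218.3] 1959 [516.4 219.7] [37.5 58.3] 7.1 [0.538 0.648 0.02 ]
mould_bed 0.68 [268.5 162.4] 2923 [268.  160.9] [82.6 39.5] 23.0 [ 0.554 -0.156  0.02 ]
handle 0.78 [376.9 183.8] 1712 [377. 183.] [30. 60.] 90.0 [0.534 0.21  0.02 ]
handle 0.74 [516.3 217.4] 1997 [516.  219.4] [36.9 59.4] 5.4 [0.533 0.652 0.02 ]
handle 0.15 [323.  221.7] 849 [320.5 224.4] [37.8 29.3] 62.2 [0.716 0.083 0.02 ]
mug 0.94 [321.5 222.4] 883 [323.7 221.8] [34.6 33. ] 85.9 [0.72  0.079 0.02 ]
buckle_box 0.87 [245.1 210.8] 1050 [243.5 210.5] [39. 27.] 90.0 [ 0.748 -0.161  0.02 ]
tape_roll 0.86 [196.6 137.1] 325 [190.7 132.9] [22.8 24.6] 63.4 [ 0.523 -0.431  0.02 ]
top 409.1726591391284 320.9325061513904 193.67844653815632 [[-0.018, -0.99, 0.137, 0.451], [-1.0, 0.019, 0.006, 0.074], [-0.008, -0.137, -0.991, 1.381], [0.0, 0.0, 0.0,
[... 351 characters left out ...]
 0.85 [154.8 227.9] 1756 [150.3 229.6] [31.7 56.6] 2.5 [0.535 0.638 0.02 ]
mug 0.85 [319.6 159. ] 611 [319.1 162.4] [32.3 26.2] 47.3 [0.758 0.085 0.02 ]
buckle_box 0.87 [393.6 161.7] 936 [392.7 160.7] [36.4 27.8] 65.2 [ 0.744 -0.166  0.02 ]
tape_roll 0.88 [496.8 233.2] 346 [485.5 230.5] [25. 29.] 90.0 [ 0.497 -0.496  0.02 ]
{'time': 0.7, 'joint_positions': [-1.42, 0.359, 1.51, -0.0, 1.273, -0.115], 'qvel': [0.0, 0.001, 0.001, 0.001, 0.001, -0.002], 'joint_torque': [-0.001, -52.743, -27.9, -0.0, 0.002, -0.0], 'tcp_pos': [0.158, -0.579, 0.304], 'eef_rot': [0.991, 0.133, -0.0, -0.0], 'contact_force': [-0.341, -0.077, 0.726], 'moment': [-0.018, -0.014, 0.013], 'grasp_force': 0.0, 'width': 0.085}
```

Run:
```python
from h import *
a=cv2.imread("pics/top0.png")[...,::-1]; 
b=cv2.imread("pics/scene0.png")[...,::-1]
c=np.vstack([cv2.resize(a[130:290,100:500],(800,320),interpolation=cv2.INTER_CUBIC),cv2.resize(b[100:235,170:560],(800,277),interpolation=cv2.INTER_CUBIC)])
save("crop1",c)
```

```text
(no output)
```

View pics/crop1.png

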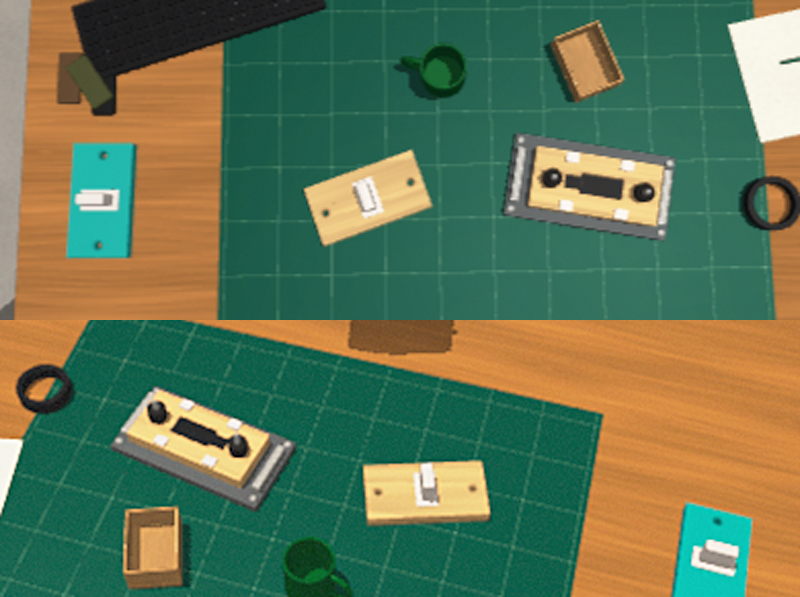

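The plywood plate is at top px (283,228), the turquoise look-alike at (150,229). The plywood one on the green mat fits the description, and the enlarged crop confirms it. The bed with its black sleeves is at (394,223), sleeves at about (376,219) and (421,226). Next I fit the poses.

```bash
cat >> h.py <<'E'
from scipy.optimize import minimize
S=4
def box(x,y,z0,z1,cx=0,cy=0):
    return np.array([[cx+a*x/2,cy+b*y/2,z] for a in(-1,1) for b in(-1,1) for z in(z0,z1)])
def cyl(r,y,z): 
    t=np.linspace(0,6.283,24,endpoint=False); return np.array([[r*np.cos(a),y+r*np.sin(a),zz] for a in t for zz in z])
PLATE=[box(.1,.19,0,.02),box(.046,.018,.02,.062)]
BED=[box(.14,.27,0,.015),box(.1,.21,.015,.04)]
def place(P,x,y,z,yaw):
    c,s=np.cos(yaw),np.sin(yaw); return P@np.array([[c,s,0],[-s,c,0],[0,0,1]])+[x,y,z]
def render(f,parts,pose,roi):
    u0,v0,u1,v1=roi; m=np.zeros(((v1-v0)*S,(u1-u0)*S),np.uint8)
    for P in parts:
        uv=np.array([proj(f,p) for p in place(P,*pose)])
        q=((uv-[u0,v0]+.5)*S*16).astype(np.int32)
        cv2.fillConvexPoly(m,cv2.convexHull(q),255,cv2.LINE_8,4)
    return cv2.resize(m,(u1-u0,v1-v0),interpolation=cv2.INTER_AREA)/255.
def fit(views,parts,x0,z):
    def cost(p): return sum(np.abs(render(f,parts,(p[0],p[1],z,p[2]),roi)-m).sum() for f,m,roi in views)
    x0=np.array(x0); r=minimize(cost,x0,method="Nelder-Mead",options=dict(initial_simplex=[x0]+[x0+d for d in np.diag([.01,.01,.1])],xatol=1e-4,fatol=.1))
    return r.x,r.fun
def nongreen(im,roi):
    u0,v0,u1,v1=roi; a=im[v0:v1,u0:u1].astype(float); g=a[...,1]-a[...,0]
    return np.clip((18-g)/20+.5,0,1)
E
python3 - <<'E'
from h import *
F={c:vision.grab_frame(c) for c in("top","scene")}
import pickle; pickle.dump(F,open("F0.pkl","wb"))
R={"plate":{"top":(246,198,322,260),"scene":(340,160,416,208)},"bed":{"top":(345,192,445,254),"scene":(220,128,318,196)}}
for n,parts,x0 in(("plate",PLATE,[.525,.21,-1.2]),("bed",BED,[.54,-.158,-1.7+1.57])):
  for yaw in ([x0[2]] if n=="bed" else [.35]):
   for cs in(("top","scene"),("top",),("scene",)):
    V=[(F[c],nongreen(F[c]["frame"],R[n][c]),R[n][c]) for c in cs]
    for z in(0,.002): 
        x,c=fit(V,parts,[x0[0],x0[1],yaw],z); print(n,cs,z,np.round(x,4),round(c,1),[int(v[1].sum()) for v in V])
f=F["top"]
ims=[]
for n in R:
    u0,v0,u1,v1=R[n]["top"]; ims.append(cv2.resize(nongreen(f["frame"],R[n]["top"])*255,(400,260)))
    ims.append(cv2.resize(nongreen(F["scene"]["frame"],R[n]["scene"])*255,(400,260)))
cv2.imwrite("pics/masks.png",np.vstack([np.hstack(ims[:2]),np.hstack(ims[2:])]))
E
```

```text
plate ('top', 'scene') 0 [0.5266 0.2089 0.3316] 102.2 [1797, 1782]
plate ('top', 'scene') 0.002 [0.5265 0.2094 0.3326] 124.1 [1797, 1782]
plate ('top',) 0 [0.5261 0.2095 0.3302] 51.6 [1797]
plate ('top',) 0.002 [0.526  0.2092 0.3294] 48.1 [1797]
plate ('scene',) 0 [0.5269 0.209  0.3323] 45.7 [1782]
plate ('scene',) 0.002 [0.5282 0.2093 0.3329] 43.1 [1782]
bed ('top', 'scene') 0 [ 0.5383 -0.1608 -0.1765] 298.7 [3395, 3017]
bed ('top', 'scene') 0.002 [ 0.539  -0.1607 -0.1752] 328.9 [3395, 3017]
bed ('top',) 0 [ 0.5383 -0.1603 -0.1792] 69.0 [3395]
bed ('top',) 0.002 [ 0.5381 -0.1597 -0.1793] 78.2 [3395]
bed ('scene',) 0 [ 0.5396 -0.1616 -0.1811] 218.3 [3017]
bed ('scene',) 0.002 [ 0.5405 -0.1607 -0.1784] 222.9 [3017][ WARN:0@2.048] global loadsave.cpp:1063 imwrite_ Unsupported depth image for selected encoder is fallbacked to CV_8U.
```

View pics/masks.png

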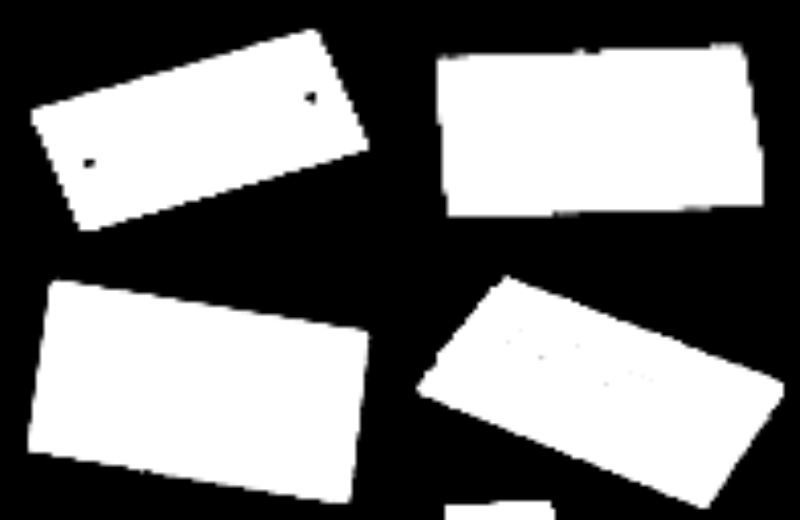

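Run:
```python
from h import *
import pickle; F=pickle.load(open("F0.pkl","rb"))
R={"top":(355,192,440,254),"scene":(225,128,310,190)}
V=[];ims=[]
for c in R:
    u0,v0,u1,v1=R[c]; a=F[c]["frame"][v0:v1,u0:u1].astype(float); w=((a[...,0]-a[...,2])>35).astype(np.uint8)
    n,l,s,_=cv2.connectedComponentsWithStats(w); k=1+np.argmax(s[1:,4]); w=(l==k).astype(np.uint8)
    h=cv2.convexHull(cv2.findNonZero(w)); m=np.zeros_like(w); cv2.fillConvexPoly(m,h,1); V.append((F[c],m.astype(float),R[c]))
    ims.append(cv2.resize(np.dstack([a[...,0],m*255,w*255]).astype(np.uint8),(400,290)))
    for k,(f,mm,r) in ((c,V[-1]),):
        print(c,fit([V[-1]],[box(.1,.21,.015,.04)],[.5385,-.1605,-.179],0))
x,cst=fit(V,[box(.1,.21,.015,.04)],[.5385,-.1605,-.179],0); print(x,cst)
y=np.array([np.sin(.179),np.cos(.179)]); print("off",(x[:2]-[.5385,-.1605])@y,(x[:2]-[.5385,-.1605])@[y[1],-y[0]])
for c in R:
    f=F[c];u0,v0,u1,v1=R[c]; im=cv2.resize(f["frame"][v0:v1,u0:u1],None,fx=4.7,fy=4.7,interpolation=cv2.INTER_CUBIC)
    for d,col in((-.005,(255,0,0)),(0,(0,255,0)),(.005,(0,0,255))):
      for s in(-.075,.075):
        p=np.array([.5385,-.1605])+y*(s+d+(x[:2]-[.5385,-.1605])@y); q=(proj(f,[*p,.084])-[u0,v0]+.5)*4.7; cv2.drawMarker(im,tuple(int(t) for t in q),col,0,8)
    ims.append(im)
H=min(i.shape[1] for i in ims); 
g=np.vstack([np.hstack([cv2.resize(i,(400,290)) for i in ims[:2]]),np.hstack([cv2.resize(i,(400,290)) for i in ims[2:]])]); save("wood",g)
```

```text
top (array([ 0.53744543, -0.16848391, -0.17626732]), np.float64(73.92156862745098))
scene (array([ 0.53859259, -0.16818285, -0.17218152]), np.float64(58.70196078431372))
[ 0.53808654 -0.16829051 -0.17921655] 140.45490196078433
off -0.007739655364958163 0.000980208724629065
```

View pics/wood.png

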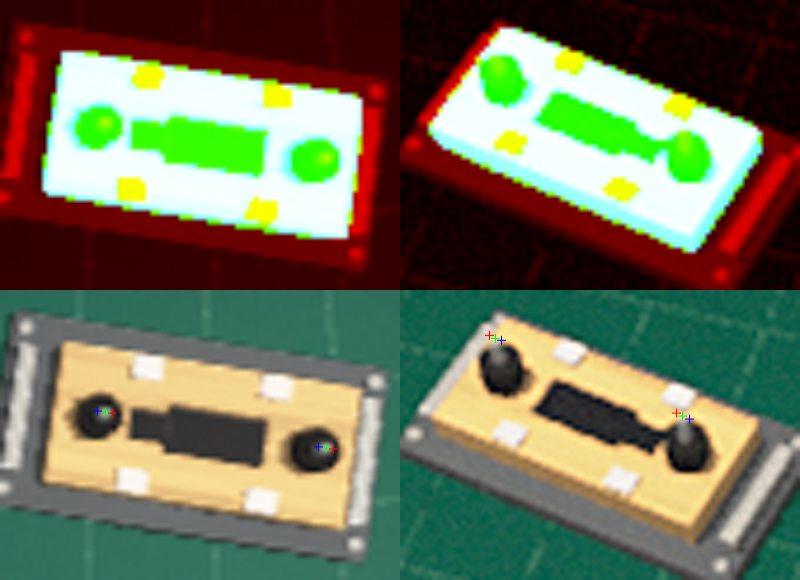

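Request:
play_rows([
  [[1,0,0,-0.64],[1,0,0,0],[1,0,0,0],[1,-1,0,0],[1,-1,0,0]],
], fingers=0.2, squeeze=60)

```text
time: 1.3
tcp_pos: [0.2816, -0.4748, 0.3037]
eef_rot: [0.986, 0.164, 0.0, 0.0]
contact_force: [-0.1, 1.1, 1.2]
width: 0.0511
grasp_force: 0.0
```

Request:
play_rows([
  [[1,-1,0,0],[1,-1,0,0],[1,-1,0,0],[1,-1,0,0],[1,-1,0,0]],
])

```text
time: 1.8
tcp_pos: [0.3745, -0.2834, 0.3041]
eef_rot: [0.986, 0.164, 0.0, 0.0]
contact_force: [0.9, -0.2, 1.0]
width: 0.0512
grasp_force: 0.0
```

Request:
play_rows([
  [[1,-1,0,0],[1,-1,0,0],[1,-1,0,0],[1,-1,0,0],[1,-1,0,0]],
])

```text
time: 2.3
tcp_pos: [0.4679, -0.0928, 0.3042]
eef_rot: [0.986, 0.164, 0.0, 0.0]
contact_force: [0.8, -0.5, -0.5]
width: 0.0507
grasp_force: 0.0
```

Request:
play_rows([
  [[1,-1,0,0],[1,-1,0,0],[1,-1,0,0],[1,-1,0,0],[1,-1,0.2,0]],
])

```text
time: 2.8
tcp_pos: [0.5618, 0.0979, 0.2988]
eef_rot: [0.986, 0.164, 0.001, 0.0]
contact_force: [1.8, -0.9, 0.2]
width: 0.0512
grasp_force: 0.0
```

Request:
play_rows([
  [[0.1,-1,0.5,0],[0,-1,1,0],[0,-1,1,0],[0,-0.9,1,0],[0,0,0,0]],
])

```text
time: 3.3
tcp_pos: [0.5217, 0.2097, 0.1891]
eef_rot: [0.986, 0.166, -0.004, -0.0]
contact_force: [-0.6, -0.5, 0.7]
width: 0.0516
grasp_force: 0.0
```

Run:
```python
from h import *
s=manip.read_state(); print(s["tcp_pos"],s["eef_rot"],s["joint_positions"])
f=vision.grab_frame("scene"); g=vision.grab_frame("top")
a=cv2.resize(f["frame"][110:220,320:470],(600,440)); save("above",a)
```

```text
[0.52169052 0.20967561 0.18909359] [ 9.86190600e-01  1.65565208e-01 -4.02790988e-03 -1.94609530e-04] [2.58696525e-01 4.36998857e-01 1.71218638e+00 1.34321495e-03
 1.00039344e+00 1.49609811e+00]
```

View pics/above.png

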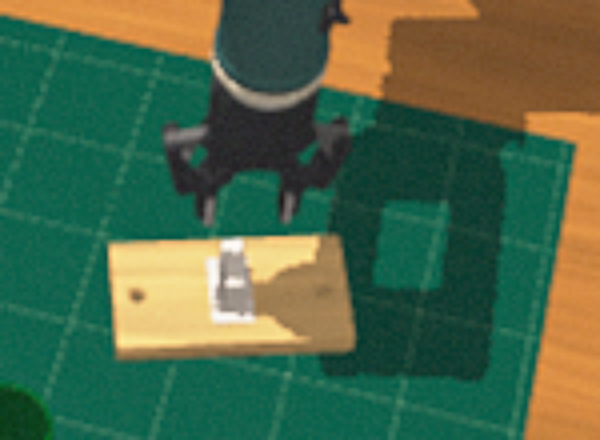

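The gripper hangs above the handle (crop px ~(232,285)) and the fingers straddle it. Descending.

Request:
play_rows([
  [[0.14,0.06,0.7,0],[0,0,0.7,0],[0,0,0.7,0],[0,0,0.6,0],[0,0,0.27,0]],
])

```text
time: 3.9
tcp_pos: [0.5312, 0.2064, 0.1038]
eef_rot: [0.987, 0.164, 0.0, 0.0]
contact_force: [-1.3, -0.4, -0.7]
width: 0.0509
grasp_force: 0.0
```

Request:
play_rows([
  [[0,0,0,0],[0,0,0,0],[0,0,0,0],[0,0,0,0],[0,0,0,0]],
], fingers=-1, squeeze=60)

```text
time: 4.4
tcp_pos: [0.5313, 0.2076, 0.1053]
eef_rot: [0.986, 0.164, 0.001, -0.0]
contact_force: [-0.1, -1.3, 7.1]
width: 0.0173
grasp_force: 60.0
```

Request:
play_rows([
  [[0,0,-0.3,0],[0,0,-0.8,0],[0,0,-1,0],[0,0,-1,0],[0,0,-1,0]],
])

```text
time: 4.9
tcp_pos: [0.5293, 0.2072, 0.228]
eef_rot: [0.986, 0.164, -0.001, 0.0]
contact_force: [0.0, -0.1, -5.6]
width: 0.017
grasp_force: 58.9
```

Run:
```python
from h import *
s=manip.read_state(); print(s["tcp_pos"],s["eef_rot"],s["contact_force"],s["width"])
```

```text
[0.52929852 0.2072256  0.22801262] [ 9.86416219e-01  1.64263691e-01 -6.92243043e-04  6.23959792e-05] [ 0.0269216  -0.06857692 -5.59613051] 0.01695851402292077
```

Request:
play_rows([
  [[-0.2,0.5,0,0],[-0.3,1,0,0],[-0.3,1,0,0],[-0.3,1,0,0],[-0.3,1,0,0]],
])

```text
time: 5.4
tcp_pos: [0.5326, 0.0642, 0.2256]
eef_rot: [0.986, 0.164, -0.001, -0.0]
contact_force: [0.5, -0.5, -5.4]
width: 0.017
grasp_force: 59.2
```

Request:
play_rows([
  [[-0.3,1,0,0],[-0.3,1,0,0],[-0.3,1,0,0],[-0.3,1,0,0],[-0.3,1,0,0]],
])

```text
time: 5.9
tcp_pos: [0.5384, -0.092, 0.2255]
eef_rot: [0.986, 0.164, -0.001, -0.001]
contact_force: [0.7, 0.4, -4.1]
width: 0.0172
grasp_force: 59.2
```

Request:
play_rows([
  [[-0.3,1,0,0.3],[-0.3,1,0,1],[-0.1,0.4,0,1],[0,0,0,1],[0,0,0,1]],
])

```text
time: 6.4
tcp_pos: [0.5393, -0.1663, 0.2253]
eef_rot: [0.999, -0.053, -0.002, -0.0]
contact_force: [-0.7, -0.3, -4.4]
width: 0.0171
grasp_force: 59.4
```

Request:
play_rows([
  [[0,0,0,0.8],[0,0,0,0],[0,0,0,0]],
])

```text
time: 6.7
tcp_pos: [0.54, -0.1655, 0.2259]
eef_rot: [0.996, -0.089, -0.001, -0.0]
contact_force: [-0.1, -1.0, -4.0]
width: 0.017
grasp_force: 59.4
```

Run:
```python
from h import *
import pickle
F={c:vision.grab_frame(c) for c in("top","scene")}
pickle.dump(F,open("F1.pkl","wb"))
s=manip.read_state(); p=s["tcp_pos"]; q=s["eef_rot"]; th=2*np.arctan2(q[1],q[0]); print(np.round(p,4),np.round(q,4),th,s["contact_force"],s["moment"])
ims=[]
for c,r in(("top",(340,170,460,270)),("scene",(200,90,320,190))):
    u0,v0,u1,v1=r; ims.append(cv2.resize(F[c]["frame"][v0:v1,u0:u1],(400,333),interpolation=cv2.INTER_CUBIC))
save("over",np.hstack(ims))
```

```text
[ 0.5405 -0.1654  0.2263] [ 9.96e-01 -8.92e-02 -5.00e-04 -2.00e-04] -0.17863083110106215 [-0.29382594 -0.3864444  -4.09717805] [-0.05058446 -0.02314827 -0.03153146]
```

View pics/over.png

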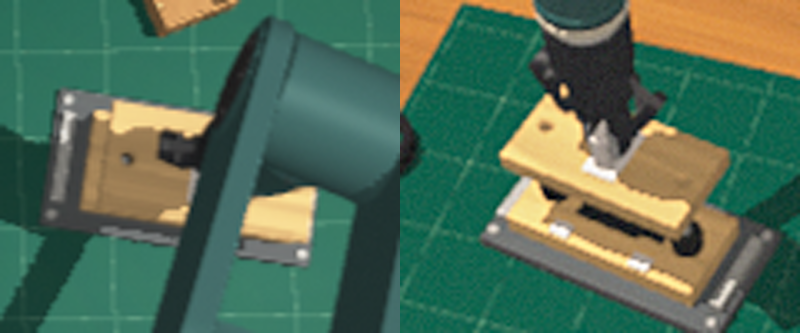

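The plate hangs over the bed: hole at top px (378,217) for the +y end, at scene px (243.5,128) for the −y end. Measuring the holes.

Run:
```python
from h import *
import pickle
F0=pickle.load(open("F0.pkl","rb"));F=pickle.load(open("F1.pkl","rb"))
def hole(f,u,v,k=4):
    u,v=int(round(u)),int(round(v)); a=f["frame"][v-k:v+k+1,u-k:u+k+1].astype(float).sum(2); w=np.clip(np.median(a)*.85-a,0,None); ys,xs=np.mgrid[-k:k+1,-k:k+1]; 
    return np.array([u+(w*xs).sum()/w.sum(),v+(w*ys).sum()/w.sum()])
def pl(c,s): return np.array([c[0]-np.sin(c[2])*s,c[1]+np.cos(c[2])*s])
P0=(.5264,.2092,.331)
for c in F0:
  for s in(-.075,.075):
    e=pl(P0,s); uv=hole(F0[c],*proj(F0[c],[*e,.02])); print("rest",c,s,np.round(at_z(F0[c],uv,.02)[:2]-e,4))
p=np.array([.5405,-.1654]);th=-.1786;tx=np.array([np.cos(th),np.sin(th)]);ty=np.array([-np.sin(th),np.cos(th)])
for c,s,u,v in(("top",.075,378.1,217.4),("scene",-.075,243.5,128.1),("scene",.075,284,145)):
    uv=hole(F[c],u,v)
    h=at_z(F[c],uv,.141)[:2]; pin=pl((.5381,-.1683,-.179),s)
    d=h-p-ty*s; print(c,s,np.round(uv,1),"plate off in tool",np.round([d@tx,d@ty],4),"pin-hole along x,y",np.round([(pin-h)@tx,(pin-h)@ty],4))
# plate silhouette edges fit in scene via wood mask
```

```text
rest top -0.075 [-0.0009 -0.0011]
rest top 0.075 [-0.0011 -0.0015]
rest scene -0.075 [ 0.0037 -0.0003]
rest scene 0.075 [ 0.0037 -0.0004]
top 0.075 [378.1 216.9] plate off in tool [-0.0055 -0.0002] pin-hole along x,y [ 0.0037 -0.0031]
scene -0.075 [243.2 127.6] plate off in tool [-0.0009  0.0022] pin-hole along x,y [-0.001  -0.0055]
scene 0.075 [nan nan] plate off in tool [nan nan] pin-hole along x,y [nan nan]<stdin>:6: RuntimeWarning: invalid value encountered in scalar divide
```

Request:
play_rows([
  [[0.1,0.16,0,0],[0,0,0.5,0],[0,0,0.4,0],[0,0,0,0],[0,0,0,0]],
])

```text
time: 7.3
tcp_pos: [0.5429, -0.1706, 0.1994]
eef_rot: [0.996, -0.09, -0.001, -0.0]
contact_force: [0.3, 0.6, -4.5]
width: 0.0173
grasp_force: 59.3
```

Request:
play_rows([
  [[0,0,0.1,0],[0,0,0.1,0],[0,0,0.1,0],[0,0,0,0],[0,0,0,0]],
])

```text
time: 7.8
tcp_pos: [0.5431, -0.1706, 0.1908]
eef_rot: [0.996, -0.09, -0.0, -0.0]
contact_force: [-0.3, -0.5, -4.0]
width: 0.0168
grasp_force: 59.4
```

Request:
play_rows([
  [[0,0,0.1,0],[0,0,0.1,0],[0,0,0,0]],
])

```text
time: 8.1
tcp_pos: [0.5428, -0.1705, 0.1843]
eef_rot: [0.996, -0.09, -0.0, -0.0]
contact_force: [-0.0, 0.1, -3.5]
width: 0.0172
grasp_force: 59.4
```

Request:
play_rows([
  [[0,0,0.1,0],[0,0,0,0],[0,0,0,0]],
])

```text
time: 8.4
tcp_pos: [0.5427, -0.1702, 0.1814]
eef_rot: [0.996, -0.09, -0.001, -0.0]
contact_force: [-1.2, 0.9, -5.8]
width: 0.0168
grasp_force: 59.3
```

Request:
play_rows([
  [[0,0,0.1,0],[0,0,0,0],[0,0,0,0]],
])

```text
time: 8.7
tcp_pos: [0.5428, -0.1702, 0.1784]
eef_rot: [0.996, -0.09, -0.001, -0.0]
contact_force: [-0.6, 4.0, -5.5]
width: 0.0172
grasp_force: 59.3
```

Request:
play_rows([
  [[0,0,0.1,0],[0,0,0,0]],
])

```text
time: 8.9
tcp_pos: [0.5428, -0.1702, 0.1754]
eef_rot: [0.996, -0.09, -0.0, -0.0]
contact_force: [-1.4, 3.8, -4.6]
width: 0.0171
grasp_force: 59.5
```

Request:
play_rows([
  [[0,0,0.1,0],[0,0,0,0]],
])

```text
time: 9.1
tcp_pos: [0.5428, -0.1703, 0.1725]
eef_rot: [0.996, -0.09, -0.0, -0.0]
contact_force: [-2.7, 4.3, -3.8]
width: 0.0169
grasp_force: 59.6
```

Request:
play_rows([
  [[0,0,0.04,0],[0,0,0,0]],
])

```text
time: 9.3
tcp_pos: [0.5428, -0.1704, 0.1715]
eef_rot: [0.996, -0.09, -0.0, -0.0]
contact_force: [-2.4, 4.4, -2.3]
width: 0.0171
grasp_force: 59.8
```

Request:
play_rows([
  [[-0.02,-0.02,0.04,0],[0,0,0,0]],
])

```text
time: 9.5
tcp_pos: [0.5428, -0.1701, 0.1704]
eef_rot: [0.996, -0.09, 0.0, 0.0]
contact_force: [-2.5, 3.6, -3.2]
width: 0.017
grasp_force: 59.6
```

Request:
play_rows([
  [[0,0,0.04,0],[0,0,0,0]],
])

```text
time: 9.7
tcp_pos: [0.5428, -0.1701, 0.1693]
eef_rot: [0.996, -0.09, 0.0, 0.0]
contact_force: [-1.9, 3.2, -1.4]
width: 0.0168
grasp_force: 59.8
```

Request:
play_rows([
  [[0,0,0.03,0],[0,0,0,0]],
])

```text
time: 9.9
tcp_pos: [0.5429, -0.17, 0.1689]
eef_rot: [0.996, -0.09, 0.0, 0.0]
contact_force: [-3.0, 4.4, 1.8]
width: 0.0169
grasp_force: 60.6
```

Contact on a sleeve is at the expected height (underside about 0.0636). Letting go here.

Request:
play_rows([
  [[0,0,0,0],[0,0,0,0],[0,0,0,0],[0,0,0,0]],
], fingers=0)

```text
time: 10.3
tcp_pos: [0.5432, -0.1704, 0.1686]
eef_rot: [0.996, -0.09, 0.001, 0.0]
contact_force: [-0.3, 0.5, -0.1]
width: 0.0426
grasp_force: 0.0
```

Request:
play_rows([
  [[0,0,-0.5,0],[0,0,-1,0],[0,0,-0.5,0],[0,0,0,0]],
])

```text
time: 10.7
tcp_pos: [0.5443, -0.1708, 0.2307]
eef_rot: [0.996, -0.09, 0.003, 0.001]
contact_force: [0.5, -0.2, -0.5]
width: 0.0427
grasp_force: 0.0
```

Run:
```python
from h import *
import pickle
F={c:vision.grab_frame(c) for c in("top","scene")}
pickle.dump(F,open("F2.pkl","wb"))
s=manip.read_state(); p=s["tcp_pos"]; q=s["eef_rot"]; print(np.round(p,4),2*np.arctan2(q[1],q[0]),s["contact_force"])
ims=[]
for c,r in(("top",(340,170,460,270)),("scene",(205,100,325,200))):
    u0,v0,u1,v1=r; ims.append(cv2.resize(F[c]["frame"][v0:v1,u0:u1],(400,333),interpolation=cv2.INTER_CUBIC))
save("rest",np.hstack(ims))
```

```text
[ 0.5427 -0.17    0.2282] -0.18024958813725928 [-1.24438439  0.06848202 -0.71298672]
```

View pics/rest.png

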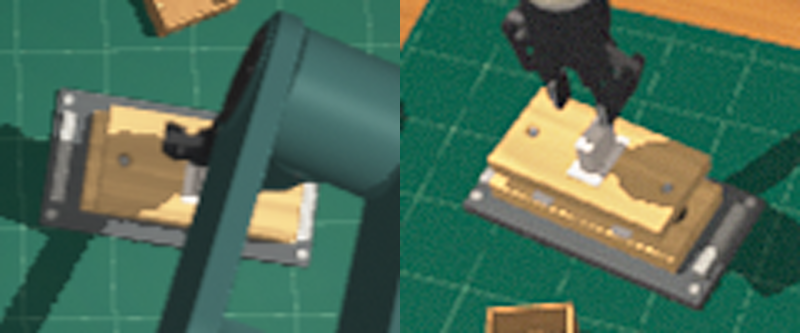

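The plate is threaded: pins show in both holes (scene crop (532,130) and (667,187)). I'll press with the fully open fingers, one pad on each side of the handle, at y≈±48. Both ends then go down together and level.

Request:
play_rows([
  [[-0.15,0,0,0],[0,0,0.8,0],[0,0,0.8,0],[0,0,0.6,0],[0,0,0.1,0]],
], fingers=1)

```text
time: 11.3
tcp_pos: [0.5358, -0.1682, 0.1561]
eef_rot: [0.996, -0.09, -0.003, -0.001]
contact_force: [-0.3, 0.6, -0.2]
width: 0.0853
grasp_force: 0.0
```

Request:
play_rows([
  [[0,0,0.1,0],[0,0,0.1,0],[0,0,0,0]],
])

```text
time: 11.6
tcp_pos: [0.5384, -0.1692, 0.1536]
eef_rot: [0.996, -0.09, 0.0, 0.0]
contact_force: [0.3, 0.4, 0.4]
width: 0.0852
grasp_force: 0.0
```

Request:
play_rows([
  [[0,0,0.1,0],[0,0,0,0]],
])

```text
time: 11.8
tcp_pos: [0.5383, -0.1692, 0.1505]
eef_rot: [0.996, -0.09, 0.0, 0.0]
contact_force: [0.6, -0.1, -0.3]
width: 0.0854
grasp_force: 0.0
```

Request:
play_rows([
  [[0,0,0.1,0],[0,0,0,0]],
])

```text
time: 12.0
tcp_pos: [0.5381, -0.1691, 0.1472]
eef_rot: [0.996, -0.09, -0.0, -0.0]
contact_force: [-0.8, 0.0, 0.2]
width: 0.0854
grasp_force: 0.0
```

Request:
play_rows([
  [[0,0,0.1,0],[0,0,0,0]],
])

```text
time: 12.2
tcp_pos: [0.538, -0.169, 0.1439]
eef_rot: [0.996, -0.09, -0.0, -0.0]
contact_force: [0.2, -0.1, -0.5]
width: 0.0854
grasp_force: 0.0
```

Request:
play_rows([
  [[0,0,0.07,0],[0,0,0,0]],
])

```text
time: 12.4
tcp_pos: [0.5383, -0.1692, 0.1424]
eef_rot: [0.996, -0.09, 0.0, 0.0]
contact_force: [-0.2, -0.3, 2.5]
width: 0.0853
grasp_force: 1.2
```

Request:
play_rows([
  [[0,0,0.06,0],[0,0,0,0],[0,0,0,0]],
])

```text
time: 12.7
tcp_pos: [0.5383, -0.1692, 0.1409]
eef_rot: [0.996, -0.09, 0.0, 0.0]
contact_force: [-1.3, 1.1, 7.1]
width: 0.0856
grasp_force: 3.2
```

Request:
play_rows([
  [[0,0,0.06,0],[0,0,0,0],[0,0,0,0]],
])

```text
time: 13.0
tcp_pos: [0.5383, -0.1692, 0.1393]
eef_rot: [0.996, -0.09, 0.0, 0.0]
contact_force: [-2.1, -0.0, 8.4]
width: 0.0857
grasp_force: 3.9
```

```bash
python3 -c "
from h import *
s=manip.read_state();print(s['tcp_pos'],s['contact_force'],s['moment'],s['grasp_force'],s['width'])"
```

```text
[ 0.53827324 -0.16923197  0.13927189] [-2.14651716e+00 -5.63634370e-03  8.39189048e+00] [-0.16560557  0.39820742 -0.10007507] 3.878851975591715 0.08567709738021773
```

Request:
play_rows([
  [[0,0,0.07,0],[0,0,0,0],[0,0,0.07,0],[0,0,0,0]],
])

```text
time: 13.4
tcp_pos: [0.5383, -0.1692, 0.1351]
eef_rot: [0.996, -0.09, 0.0, 0.0]
contact_force: [-0.9, 1.0, 8.4]
width: 0.0852
grasp_force: 4.0
```

Request:
play_rows([
  [[0,0,0.07,0],[0,0,0,0],[0,0,0.07,0],[0,0,0,0]],
])

```text
time: 13.8
tcp_pos: [0.5383, -0.1692, 0.1309]
eef_rot: [0.996, -0.09, 0.0, 0.0]
contact_force: [-3.1, 1.9, 8.2]
width: 0.0855
grasp_force: 4.0
```

Run:
```python
from h import *
s=manip.read_state();print(s['tcp_pos'],s['contact_force'],s['moment'],s['grasp_force'],s['width'])
f=vision.grab_frame("scene"); save("press",cv2.resize(f["frame"][110:200,210:320],(660,540),interpolation=cv2.INTER_CUBIC))
```

```text
[ 0.53827229 -0.16922399  0.13091536] [-3.14479404  1.86375622  8.18359359] [-0.18502234  0.40500873 -0.10814109] 3.9754352700401796 0.0855229023655263
```

View pics/press.png

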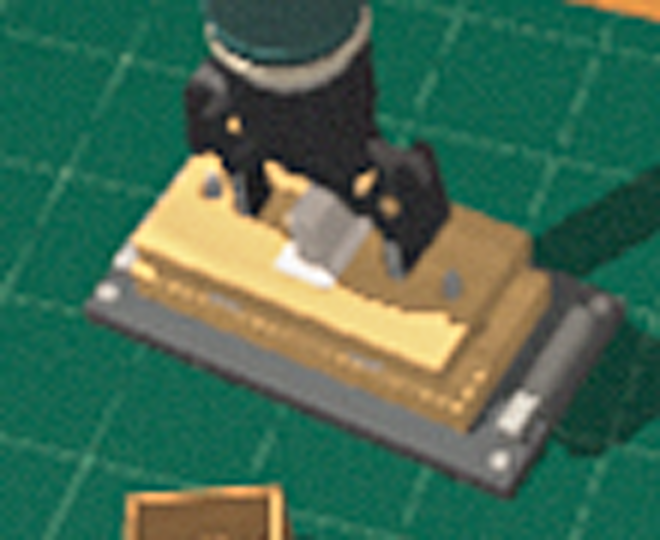

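Request:
play_rows([
  [[0,0,0.07,0],[0,0,0,0],[0,0,0.07,0],[0,0,0,0]],
])

```text
time: 14.25
tcp_pos: [0.5383, -0.1692, 0.1267]
eef_rot: [0.996, -0.09, 0.0, 0.0]
contact_force: [-1.6, 1.5, 7.9]
width: 0.0856
grasp_force: 4.0
```

Request:
play_rows([
  [[0,0,0.06,0],[0,0,0,0],[0,0,0,0]],
])

```text
time: 14.55
tcp_pos: [0.5383, -0.1692, 0.1249]
eef_rot: [0.996, -0.09, 0.0, 0.0]
contact_force: [-2.6, 1.3, 8.9]
width: 0.0852
grasp_force: 4.2
```

Request:
play_rows([
  [[0,0,0.04,0],[0,0,0,0],[0,0,0,0]],
])

```text
time: 14.85
tcp_pos: [0.5383, -0.1692, 0.1238]
eef_rot: [0.996, -0.09, 0.0, 0.0]
contact_force: [-2.3, 0.3, 8.2]
width: 0.0853
grasp_force: 4.4
```

Request:
play_rows([
  [[0,0,0.04,0],[0,0,0,0],[0,0,0,0]],
])

```text
time: 15.15
tcp_pos: [0.5383, -0.1692, 0.1234]
eef_rot: [0.996, -0.09, 0.0, 0.0]
contact_force: [-6.0, 1.1, 16.8]
width: 0.085
grasp_force: 8.5
```

Request:
play_rows([
  [[0,0,0.03,0],[0,0,0,0],[0,0,0,0]],
])

```text
time: 15.45
tcp_pos: [0.5383, -0.1692, 0.1233]
eef_rot: [0.996, -0.09, 0.0, 0.0]
contact_force: [-7.1, 1.5, 25.4]
width: 0.0855
grasp_force: 12.7
```

Hard stop: 25 N with no further travel. I'll press a little more, then check each end with closed fingers.

Request:
play_rows([
  [[0,0,0.03,0],[0,0,0,0],[0,0,0,0]],
])

```text
time: 15.75
tcp_pos: [0.5383, -0.1692, 0.1233]
eef_rot: [0.996, -0.09, 0.001, 0.0]
contact_force: [-9.6, 2.3, 34.2]
width: 0.0854
grasp_force: 16.9
```

Request:
play_rows([
  [[0,0,-0.3,0],[0,0,-0.8,0],[0,0,-1,0],[0,0,-0.4,0],[0,0,0,0]],
])

```text
time: 16.25
tcp_pos: [0.5394, -0.1696, 0.1966]
eef_rot: [0.996, -0.09, 0.002, 0.001]
contact_force: [0.7, 0.1, -1.1]
width: 0.0855
grasp_force: 0.0
```

Request:
play_rows([
  [[0,0.8,0,0],[0,0.7,0,0],[0,0,0,0],[0,0,0,0],[0,0,0,0]],
], fingers=-1)

```text
time: 16.75
tcp_pos: [0.5297, -0.2125, 0.194]
eef_rot: [0.996, -0.09, -0.001, -0.001]
contact_force: [0.1, 0.3, 0.0]
width: 0.0121
grasp_force: 0.0
```

Request:
play_rows([
  [[0,0,0.5,0],[0,0,0.7,0],[0,0,0.4,0],[0,0,0.1,0],[0,0,0,0]],
])

```text
time: 17.25
tcp_pos: [0.53, -0.2129, 0.1435]
eef_rot: [0.996, -0.09, -0.001, -0.0]
contact_force: [0.9, 1.0, 0.1]
width: -0.0001
grasp_force: 0.0
```

Request:
play_rows([
  [[0,0,0.06,0],[0,0,0.06,0],[0,0,0,0]],
])

```text
time: 17.55
tcp_pos: [0.5303, -0.2135, 0.1408]
eef_rot: [0.996, -0.09, 0.0, 0.0]
contact_force: [-0.8, -0.2, -0.0]
width: 0.0001
grasp_force: 0.0
```

Request:
play_rows([
  [[0,0,0.07,0],[0,0,0,0],[0,0,0.04,0],[0,0,0,0]],
])

```text
time: 17.95
tcp_pos: [0.5301, -0.2134, 0.137]
eef_rot: [0.996, -0.09, -0.0, -0.0]
contact_force: [0.4, -0.0, -0.3]
width: 0.0001
grasp_force: 0.0
```

Request:
play_rows([
  [[0,0,0.03,0],[0,0,0,0],[0,0,0,0]],
])

```text
time: 18.25
tcp_pos: [0.5302, -0.2134, 0.1367]
eef_rot: [0.996, -0.09, 0.0, 0.0]
contact_force: [-1.7, -0.1, 5.6]
width: 0.0001
grasp_force: 2.8
```

Request:
play_rows([
  [[0,0,0.03,0],[0,0,0,0],[0,0,0,0]],
])

```text
time: 18.55
tcp_pos: [0.5302, -0.2134, 0.1366]
eef_rot: [0.996, -0.09, 0.0, 0.0]
contact_force: [-2.3, 2.4, 12.6]
width: 0.0001
grasp_force: 6.7
```

Request:
play_rows([
  [[0,0,0.03,0],[0,0,0,0],[0,0,-0.5,0],[0,0,-1,0],[0,0,-0.3,0]],
])

```text
time: 19.05
tcp_pos: [0.5314, -0.2141, 0.1908]
eef_rot: [0.996, -0.09, 0.002, 0.001]
contact_force: [0.2, 0.2, 1.1]
width: 0.0002
grasp_force: 0.0
```

Request:
play_rows([
  [[0,-0.8,-0.2,0],[0,-1,0,0],[0,-0.9,0,0],[0,-0.3,0.2,0],[0,0,0.6,0]],
])

```text
time: 19.55
tcp_pos: [0.5475, -0.124, 0.171]
eef_rot: [0.996, -0.089, 0.002, 0.0]
contact_force: [0.3, -0.1, -0.1]
width: -0.0004
grasp_force: 0.0
```

Request:
play_rows([
  [[0,0,0.5,0],[0,0,0.3,0],[0,0,0,0]],
])

```text
time: 19.85
tcp_pos: [0.5453, -0.1249, 0.1447]
eef_rot: [0.996, -0.09, -0.002, -0.0]
contact_force: [-0.7, 0.5, 0.7]
width: 0.0001
grasp_force: 0.0
```

Request:
play_rows([
  [[0,0,0.1,0],[0,0,0.1,0],[0,0,0,0],[0,0,0.04,0],[0,0,0,0]],
])

```text
time: 20.35
tcp_pos: [0.5464, -0.1249, 0.1394]
eef_rot: [0.996, -0.09, 0.0, 0.0]
contact_force: [-0.5, 0.3, -0.0]
width: 0.0
grasp_force: 0.0
```

Request:
play_rows([
  [[0,0,0.04,0],[0,0,0,0],[0,0,0,0]],
])

```text
time: 20.65
tcp_pos: [0.5463, -0.1248, 0.138]
eef_rot: [0.996, -0.09, 0.0, -0.0]
contact_force: [0.3, 0.7, -0.6]
width: 0.0
grasp_force: 0.0
```

Request:
play_rows([
  [[0,0,0.03,0],[0,0,0,0],[0,0,0,0]],
])

```text
time: 20.95
tcp_pos: [0.5463, -0.1249, 0.1371]
eef_rot: [0.996, -0.09, -0.0, -0.0]
contact_force: [-0.1, 0.1, 0.9]
width: 0.0001
grasp_force: 0.0
```

Request:
play_rows([
  [[0,0,0.04,0],[0,0,0,0],[0,0,0,0]],
])

```text
time: 21.25
tcp_pos: [0.5464, -0.1249, 0.1367]
eef_rot: [0.996, -0.09, 0.0, 0.0]
contact_force: [-1.1, -0.2, 7.9]
width: 0.0006
grasp_force: 3.7
```

Request:
play_rows([
  [[0,0,0.04,0],[0,0,0,0],[0,0,0,0]],
])

```text
time: 21.55
tcp_pos: [0.5464, -0.1249, 0.1366]
eef_rot: [0.996, -0.09, 0.0, 0.0]
contact_force: [-3.4, 1.3, 17.7]
width: 0.0002
grasp_force: 9.2
```

Request:
play_rows([
  [[0,0,0.03,0],[0,0,0,0],[0,0,-0.5,0],[0,0,-1,0],[0,0,-1,0]],
])

```text
time: 22.05
tcp_pos: [0.5458, -0.1247, 0.2092]
eef_rot: [0.996, -0.09, -0.001, -0.0]
contact_force: [0.7, -0.5, 0.3]
width: -0.0001
grasp_force: 0.0
```

Request:
play_rows([
  [[0,0,-1,0],[-1,0,-0.5,0],[-1,0,0,0],[-1,0,0,0],[0,0,0,0]],
])

```text
time: 22.55
tcp_pos: [0.4534, -0.1073, 0.2534]
eef_rot: [0.996, -0.09, -0.002, -0.001]
contact_force: [0.1, -1.1, -0.8]
width: -0.0
grasp_force: 0.0
```

Run:
```python
from h import *
ims=[]
for c,r in(("top",(290,130,520,270)),("scene",(170,100,400,240))):
    f=vision.grab_frame(c); u0,v0,u1,v1=r; ims.append(cv2.resize(f["frame"][v0:v1,u0:u1],(480,292),interpolation=cv2.INTER_CUBIC))
save("final",np.vstack(ims))
```

```text
(no output)
```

View pics/final.png

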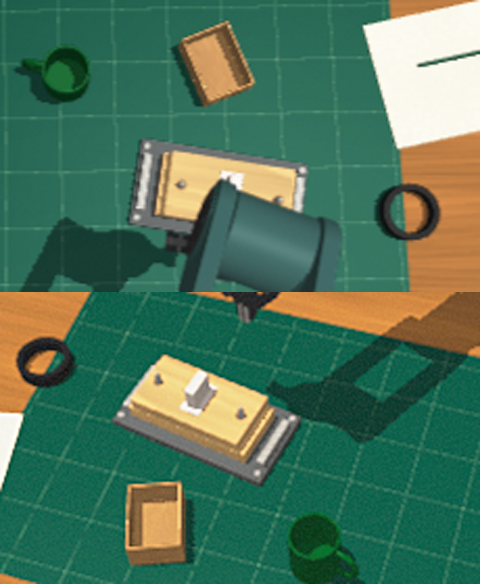

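The plate lies flat and home with both pins standing through it (scene crop (158,379) and (241,413)). Both ends touched at the same height (TCP 0.1366), and the mug, box and tape roll are undisturbed.

```bash
python3 -c "
from station import manip
print(manip.job_done())"
```

```text
the job is handed in; nothing more can be done
None
```

The mould is closed and handed in: the top plate sits fully home and flat on the lower half, the robot is clear of it, and the mug, cardboard box and tape roll were not touched; it took about 23 s of the 72 s.

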